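Fit the filter cartridge and screw the cap on the slanted tank mouth

ROBOT

A 7-joint arm with a two-finger parallel gripper is mounted at the origin on a cart in front of the work surface, level with it; the furniture and walls round the work are solid. World frame = base frame: x ahead of the robot, y to its left, z up, the work surface at z = 0. Lengths are in m, angles in rad, forces in N, time in s.
With the tool pointing down it reaches from about 0.4 to 0.9 m from the base axis. Payload 5.6 kg.
Tool frame: the origin (TCP) lies between the finger pads; the fingertips stand 8 mm ahead of it and the grasp point (between the pads) lies 11 mm behind it (ctrl.nose_length is the z of the fingertips in the tool frame, in m); z points along the fingers, y is the line along which they close (so a half turn about z gives the same grasp; the last joint's range is limited). The gripper opens to 92 mm and grips with 3 to 60 N. Pads are 20 mm wide; open, the fingers measure 128 mm over their backs; the gripper's body (75 mm by 189 mm) begins 69 mm behind the grasp point.
Start: joints at [1.285, 0.468, -0.012, 1.603, 0.006, 1.071, -0.056], TCP at [0.156, -0.631, 0.223] pointing down, gripper open.
Joint ranges: [-2.53, 2.53], [-0.31, 2.02], [-1.57, 1.55], [0.28, 2.44], [-1.29, 4.43], [0.15, 1.84], [-2.92, 2.92]. Speed limits (rad/s): [2.57, 2.57, 3.14, 3.14, 3.14, 3.14, 3.14].

INTERFACE

Orientations are given as a unit quaternion [w, x, y, z].
In Python, from bench import ctrl gives the robot as it stands.
- The arm moves only by the tool shift_gripper, called after "Request:" as a command line: name --argument value ..., lists and objects as JSON in quotes. Schema: {"type":"object","properties":{"steps":{"type":"array","items":{"type":"object","properties":{"tx":{"type":"number"},"ty":{"type":"number"},"tz":{"type":"number"},"rx":{"type":"number"},"ry":{"type":"number"},"rz":{"type":"number"}},"additionalProperties":false},"minItems":1,"maxItems":8},"finger_gap":{"type":"number"},"clamp_n":{"type":"number"},"only":{"type":"string"},"quiet":{"type":"boolean"},"lines":{"type":"string"}},"required":["steps"],"additionalProperties":false}. steps is a list of rows, 1 to 8 of them, each an object with the fields tx, ty, tz (the shift in units of 20 mm), rx, ry, rz (a rotation vector in units of 0.25 rad); a field left out counts as zero; each row is the pose to reach, as a shift and turn from the pose commanded when the call began, along the tool's axes at that moment; what a row does not reach only later rows make up. A row lasts 1/8 s, in which the tool goes at most 0.0625 m and 0.188 rad, less where a joint would pass 70% of its speed; a pose out of reach is approached as far as the arm can. finger_gap is the finger opening in m, set as the call begins (left out keeps the last). The fingers move at their own pace and stop on an object; clamp_n is the grip in N (left out, the last holds). Time passes only in rows, so rows that do not move let the fingers close. The tool returns the time, the measured TCP pose, the force, the opening and the grip force at its end. only (a regular expression) keeps the lines of the reply that match it, lines (a string "A,B") keeps lines A to B, and quiet returns only ok. Input that does not fit is refused with a message, and nothing moves.
- ctrl.get_state(): the state, without advancing time (a new reading comes with each control period).
- ctrl.snapshot(name): name is "scene" or "top"; returns the picture (384x512x3 uint8, blue, green, red); there is no depth.
- ctrl.camera_params(name): a dict with "fx", "fy", "cx", "cy" (pixels), "k1" (the pictures are not rectified: a ray, as slopes to the right and down, at radius r is drawn at 1 + k1 r^2 times it, then the intrinsics apply), "R" (3x3) and "t" (3): a world point X has camera coordinates R X + t. Camera axes: x right, y down, z forward; pixel columns grow to the right and rows downward; lengths in m; the calibration is good to about 2 mm. A picture is of the moment at which its call begins. camera_params takes no time and is no camera call.
- ctrl.hand_in(): hands the job in; it is judged then, once.
The state is a dict: "clock": time; "joint_pos": joint angles; "qvel": joint speeds; "effort": joint torques, N m; "tcp_pos": TCP position; "tcp_rot": TCP orientation; "contact_force": force on the tool from outside, world axes, zero at the start; "moment": the same for the moment, N m; "finger_gap": finger opening in m; "gripper_force": force on a finger pad.
Only numpy, scipy, OpenCV 4.12 (cv2) and the standard library are available. Lean on these libraries where they do the work, as an engineer would, in place of code of your own. Each camera call takes 0.05 s, during which the arm holds its last target. There are 200 camera calls.

TASK

Get the white water filter on the sideboard ready for use: stand the filter cartridge in the cradle, knob up, let go of it, and fold the clamp all the way down so that it drives the cartridge fully home. Then put the grey cap on the slanted mouth of the tank, turn it backwards (anticlockwise) until it drops into the thread, and screw it clockwise fully down onto the rim. Leave the other things on the sideboard standing where they are.

Things in the scene. Friction and masses are not known exactly. Their poses are not given: they have to be found in the camera images.
- filter_unit: the fixed white countertop water filter: a plinth 210 mm deep (x) by 280 mm wide (y), 14 mm thick, origin at the centre of its underside on the sideboard, its front faces its own -x (towards the robot), z up. On its right half (own -y) the cradle with the clamp, on its left half (own +y) the white water tank, about 0.15 m high, with the slanted mouth
- cradle_floor (a point): point on the vertical axis of the cradle where the underside of the cartridge stands when it is fully home (16 mm above the sideboard; axes as filter_unit). The cradle is a grey block 84 x 70 mm, its top face 44 mm above this point, with a round hole 50 mm across, chamfered. Its sprung floor holds a cartridge that has been let go 8 mm too high; about 4 N push it home
- cartridge: white round filter cartridge standing upright, 76 mm high, 0.12 kg (0.08 to 0.17): body 46 mm across and 50 mm high with a tapered foot, on top a grey round grip knob 28 mm across from 50 to 76 mm height. Origin at the centre of its underside, z up through the knob
- clamp (a joint): angle of the grey clamp arm over the cradle: 0 = closed (arm level, pointing to the front), about 1.55 to 1.85 = as found, open, standing up or leaning back a little. A stiff hinge: it stays where it is left; about 3 N at the paddle move it, 5 N when it presses the cartridge
- clamp_hinge (a point): on the hinge axis of the clamp, 64 mm behind the cradle's axis and 102 mm above the sideboard; the hinge runs along the own y of filter_unit (axes as filter_unit)
- clamp_paddle (a point): middle of the paddle face at the end of the clamp arm, the face on top when closed (at the back when open); 124 mm from the hinge along the arm, 10 mm off the plane through the hinge. Paddle 62 mm wide (own y), 26 mm along the arm, 12 mm thick; the arm is 34 mm wide. Local z points out of this face, local x from the paddle to the hinge
- tank_mouth: fixed white threaded neck of the tank, 52 mm across, 66 over the thread, rim chamfered 4 mm. Origin at the rim's centre, z outwards along its axis, which leans 30 degrees from vertical to the unit's front. Right-handed thread, four starts. A cap set on at a chance angle sits perched, its underside 7 to 15 mm below the rim; stops keep it from being turned forwards there
- cap: grey round screw cap, open side down, 78 mm across, 30 mm high plus an upright finger bar on top (62 long, 14 thick, 32 high), 0.07 to 0.13 kg. Origin at the centre of its underside, z up, x along the bar. On the mouth: 2 mm side play; turned back (anticlockwise) by at most 80 degrees it drops to 20 mm below the rim, 15 degrees free there; 45 to 70 degrees clockwise draw it to 24 mm, roof on rim
- timer: wind-up kitchen timer, round, 61 mm across, 52 mm high; bystander, stands in the row with the cartridge and the cap in front of a row of books (up to 280 mm high, faces at x = 0.465); origin at the centre of its underside
- mug: small patterned mug, 62 mm across, 50 mm high, with a handle; bystander at the left end of the row, beside the filter unit; origin at the centre of its underside
- lime: green lime, about 55 mm; bystander at the back; origin underneath
- pepper: white-topped shaker, 44 mm across, 90 mm high; bystander at the right end of the row; origin at the centre of its underside
- spice_jar: spice jar with dark lid, 41 mm across, 105 mm high; bystander behind the filter unit; origin at the centre of its underside

How it is judged:
On the way, in this order (a step that is already met when the one before it is completed fails the run):
1. the cartridge stands upright in the cradle and has been let go, the clamp still open (horizontal distance between cartridge and cradle_floor below 0.005 m and angle between cartridge's own z axis and vertical below 0.12 rad and z of cartridge in the frame of cradle_floor below 0.013 m and value of joint clamp above 0.5 rad and contact force between the fingers and cartridge below 0.1 N), for 0.2 s.
2. the clamp is down and the cartridge is home (horizontal distance between cartridge and cradle_floor below 0.005 m and angle between cartridge's own z axis and vertical below 0.12 rad and z of cartridge in the frame of cradle_floor below 0.0035 m and value of joint clamp below 0.06 rad), for 0.2 s.
3. the cap has dropped into the thread, its underside more than 17.5 mm below the rim, in line with the mouth (angle between the z axis of cap and the z axis of tank_mouth, either way round below 0.12 rad and x of cap in the frame of tank_mouth between -0.004 and 0.004 m and y of cap in the frame of tank_mouth between -0.004 and 0.004 m and z of cap in the frame of tank_mouth below -0.0175 m), for 0.1 s.
4. the cap is screwed down to within 1.2 mm of its seat (angle between the z axis of cap and the z axis of tank_mouth, either way round below 0.12 rad and x of cap in the frame of tank_mouth between -0.004 and 0.004 m and y of cap in the frame of tank_mouth between -0.004 and 0.004 m and z of cap in the frame of tank_mouth below -0.0228 m), for 0.2 s.
At the end, for the whole second after the job is handed in: Clamp below 0.06 rad; cartridge within 5 mm of the cradle's axis, upright within 0.12 rad, within 3.5 mm of home; cap in line with the mouth within 0.12 rad and 4 mm, its underside at least 22.8 mm below the rim (24 mm is home); both at rest (all of step 2 and all of step 4 and linear speed of each of cap, cartridge below 0.02 m/s); the robot touches nothing.
It fails at once if another thing on the sideboard (timer) is moved more than 4 cm or tipped over (distance of timer from where it was at the start of the episode above 0.04 m or angle between timer's own z axis and vertical above 0.6 rad).
It fails at once if another thing on the sideboard (mug) is moved more than 4 cm or tipped over (distance of mug from where it was at the start of the episode above 0.04 m or angle between mug's own z axis and vertical above 0.6 rad).
It fails at once if another thing on the sideboard (lime) is moved more than 4 cm or tipped over (distance of lime from where it was at the start of the episode above 0.04 m).
It fails at once if another thing on the sideboard (pepper) is moved more than 4 cm or tipped over (distance of pepper from where it was at the start of the episode above 0.04 m or angle between pepper's own z axis and vertical above 0.6 rad).
It fails at once if another thing on the sideboard (spice_jar) is moved more than 4 cm or tipped over (distance of spice_jar from where it was at the start of the episode above 0.04 m or angle between spice_jar's own z axis and vertical above 0.6 rad).
It also fails if it takes over 72 s, if anything falls off the work surface, if the arm or the gripper's body presses on something with over 40 N, if the wrist force passes 120 N, or if a joint passes its speed limit or range.

## Working session

There is one attempt and no reset: what is moved stays moved. The work goes in short steps, Python scripts to look and compute and a tool call to move; the robot and the scene stay as the last step left them, time stands still between calls to the robot, and variables do not carry over. Pictures are saved under pics/ and viewed, at most 10 in all, crops included, and the job is handed in when it is done.

```bash
ls; mkdir -p pics; python3 - <<'E'
from bench import ctrl
import cv2
for n in("scene","top"):
    cv2.imwrite(f"pics/{n}0.png",ctrl.snapshot(n)); print(n,ctrl.camera_params(n))
s=ctrl.get_state();print(s)
print(ctrl.nose_length)
E
```

```text
bench.py
pics
scene {'fx': 368.212743700305, 'fy': 368.212743700305, 'cx': 258.8490759174377, 'cy': 197.71621247907092, 'k1': 0.02129795541662794, 'R': array([[-0.64541621, -0.76355399, -0.02057214],
       [-0.28921337,  0.26921626, -0.91862845],
       [ 0.70696077, -0.58694796, -0.39458657]]), 't': array([0.31664613, 0.30054092, 0.87760795])}
top {'fx': 475.0658666913567, 'fy': 475.0658666913567, 'cx': 252.08634487476297, 'cy': 190.4788267695738, 'k1': 0.010070201855271183, 'R': array([[ 0.39328599, -0.91937948,  0.00821606],
       [-0.8863989 , -0.38152077, -0.26218104],
       [ 0.24417846,  0.09582942, -0.96498373]]), 't': array([-0.28392377,  0.479768  ,  1.32081828])}
{'clock': 0.1, 'joint_pos': array([ 1.28501079,  0.46828063, -0.01160916,  1.60350717,  0.00597101,
        1.07141416, -0.05628266]), 'qvel': array([ 0.00041635, -0.00160464, -0.00087942, -0.00076779,  0.00065042,
        0.00225935,  0.00048307]), 'effort': array([ 5.98340685e-04, -5.21640408e+01, -1.26671372e-02, -2.44360220e+01,
       -5.67828049e-02,  1.41611224e-02,  5.06721278e-05]), 'tcp_pos': array([ 0.1560904 , -0.63045863,  0.22175118]), 'tcp_rot': array([-7.75145805e-04,  9.92643994e-01,  1.21067262e-01, -1.37936743e-04]), 'contact_force': array([-0.58394104,  0.291096  , -0.31736332]), 'moment': array([-0.04192555, -0.02273454, -0.00586297]), 'gripper_force': 0.0, 'finger_gap': 0.09202013556210961}
0.008
```
View pics/scene0.png

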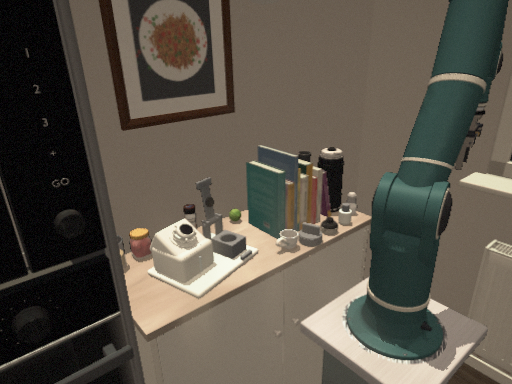

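View pics/top0.png

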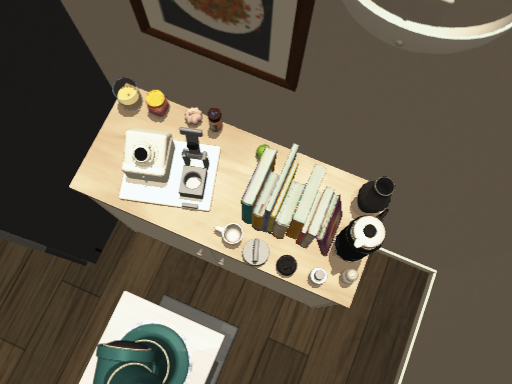

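The scene view shows the unit at left and the books and row at right. In the top view I can see the unit at (170,170), cradle hole (193,183), clamp (193,145), mouth (145,153), mug (232,234), cap (256,252), timer (287,265), cartridge (318,276) and pepper (349,275). I'll zoom in on these next.

```bash
cat > h.py <<'E'
import numpy as np, cv2
from bench import ctrl
from scipy.spatial.transform import Rotation as Ro
P={n:ctrl.camera_params(n) for n in("scene","top")}
def proj(n,X):
    p=P[n];c=np.atleast_2d(X)@p["R"].T+p["t"];s=c[:,:2]/c[:,2:]
    s=s*(1+p["k1"]*(s**2).sum(1,keepdims=True))
    return s*[p["fx"],p["fy"]]+[p["cx"],p["cy"]]
def ray(n,uv):
    p=P[n];d=(np.array(uv,float)-[p["cx"],p["cy"]])/[p["fx"],p["fy"]];s=d.copy()
    for _ in range(9): s=d/(1+p["k1"]*(s@s))
    return -p["R"].T@p["t"],p["R"].T@np.append(s,1)
def atz(n,uv,z):
    o,d=ray(n,uv);return o+d*(z-o[2])/d[2]
def circ(c,z,r,ax=(0,0,1),N=40):
    pass
def crop(src,x,y,w,h,k,out):
    im=cv2.imread(src)[y:y+h,x:x+w];cv2.imwrite(out,cv2.resize(im,None,fx=k,fy=k,interpolation=cv2.INTER_CUBIC))
E
python3 - <<'E'
from h import *
a=cv2.imread("pics/top0.png")
A=cv2.resize(a[115:215,110:230],None,fx=5,fy=5,interpolation=2)
cv2.imwrite("pics/c1.png",A)
B=cv2.resize(a[215:295,205:365],None,fx=5,fy=5,interpolation=2)
cv2.imwrite("pics/c2.png",B)
for uv,z in (((232,234),.05),((256,252),.03),((287,265),.052),((318,276),.07),((349,275),.09),((193,183),.06)): print(uv,atz("top",uv,z))
E
```

```text
(232, 234) [ 0.41451944 -0.06818205  0.05      ]
(256, 252) [ 0.39670569 -0.15116481  0.03      ]
(287, 265) [ 0.39451109 -0.24694221  0.052     ]
(318, 276) [ 0.39794272 -0.33679106  0.07      ]
(349, 275) [ 0.43117057 -0.41177125  0.09      ]
(193, 183) [0.50646868 0.09717857 0.06      ]
```

View pics/c1.png

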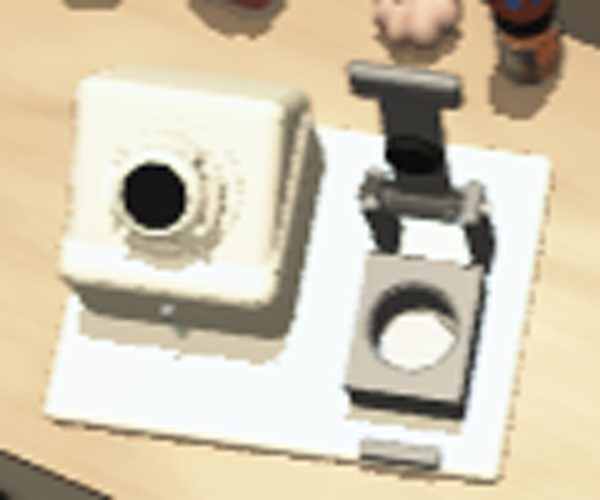

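View pics/c2.png

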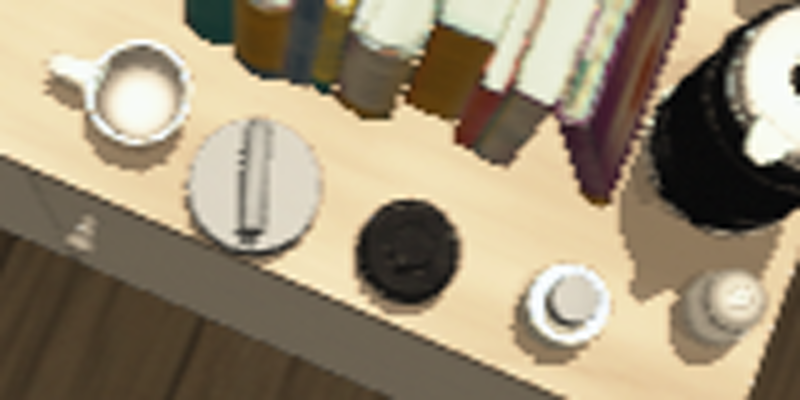

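```bash
cat >> h.py <<'E'
def c1(x,y): return ((x+.5)/5-.5+110,(y+.5)/5-.5+115)
def c2(x,y): return ((x+.5)/5-.5+205,(y+.5)/5-.5+215)
E
python3 - <<'E'
from h import *
T=lambda uv,z:atz("top",uv,z)
br=T(c1(551,158),.014);fr=T(c1(499,475),.014);fl=T(c1(45,412),.014)
print("corners",br,fr,fl)
print(np.linalg.norm(br-fr),np.linalg.norm(fr-fl)); 
d=br-fr;e=fl-fr;print("yaw",np.arctan2(d[1],d[0]),np.arctan2(-e[0],e[1]),"centre",(br+fl)/2)
print("hole",T(c1(414,328),.06))
print("cradle corners",[T(c1(*p),.06).round(4) for p in((366,255),(487,262),(468,402),(346,387))])
print("mouth rim?",T(c1(157,195),.15))
print("paddle ends z~.22",T(c1(350,68),.225),T(c1(462,75),.225))
print("knob",T(c2(575,299),.076),"body",T(c2(567,308),.05))
print("cap top disc", T(c2(255,183),.03))
print("bar top ends",T(c2(259,119),.062),T(c2(251,232),.062))
print("timer",T(c2(408,250),.045)); print("mug",T(c2(139,92),.05)); print("pepper",T(c2(738,295),.09))
E
```

```text
corners [0.65717804 0.08149006 0.014     ] [0.46073717 0.0274002  0.014     ] [0.38834319 0.29422287 0.014     ]
0.20375163000114968 0.2764692098918381
yaw 0.2686909301360986 0.26494051533583757 centre [0.52276062 0.18785647 0.014     ]
hole [0.51354444 0.10242643 0.06      ]
cradle corners [array([0.5432, 0.1477, 0.06  ]), array([0.5676, 0.08  , 0.06  ]), array([0.4852, 0.0544, 0.06  ]), array([0.4653, 0.1237, 0.06  ])]
mouth rim? [0.50693823 0.24576152 0.15      ]
paddle ends z~.22 [0.59398847 0.15693479 0.225     ] [0.61396303 0.10065135 0.225     ]
knob [ 0.40293848 -0.33869301  0.076     ] body [ 0.40017793 -0.33897514  0.05      ]
cap top disc [ 0.39838098 -0.14919467  0.03      ]
bar top ends [ 0.42855634 -0.13829727  0.062     ] [ 0.36783102 -0.15921474  0.062     ]
timer [ 0.39559439 -0.24464744  0.045     ]
mug [ 0.41763712 -0.06806533  0.05      ]
pepper [ 0.43818931 -0.41852393  0.09      ]
```

The corner distances match the sizes given: 204 x 276 mm measured against 210 x 280 mm, and yaw ≈ 0.267. Next I'll look at the scene view, with the cradle model overlaid, to triangulate the mouth.

```bash
python3 - <<'E'
from h import *
yaw=.267;U=Ro.from_euler('z',yaw).as_matrix();cr=np.array([.5145,.102,.06])
t=np.linspace(0,2*np.pi,60)
hole=cr+.025*np.c_[np.cos(t),np.sin(t),0*t]@U.T
rect=cr+np.array([[.042,.035,0],[.042,-.035,0],[-.042,-.035,0],[-.042,.035,0],[.042,.035,0]])@U.T
def ov(n,x,y,w,h,k,polys):
    im=cv2.imread(f"pics/{n}0.png")[y:y+h,x:x+w];im=cv2.resize(im,None,fx=k,fy=k,interpolation=2)
    for X in polys:
        p=(proj(n,X)-[x,y]+.5)*k-.5;cv2.polylines(im,[np.int32(p*8)],False,(0,0,255),1,16,3)
    return im
a=ov("scene",140,170,120,120,5,[hole,rect]); cv2.imwrite("pics/s1.png",a)
E
```

```text
(no output)
```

View pics/s1.png

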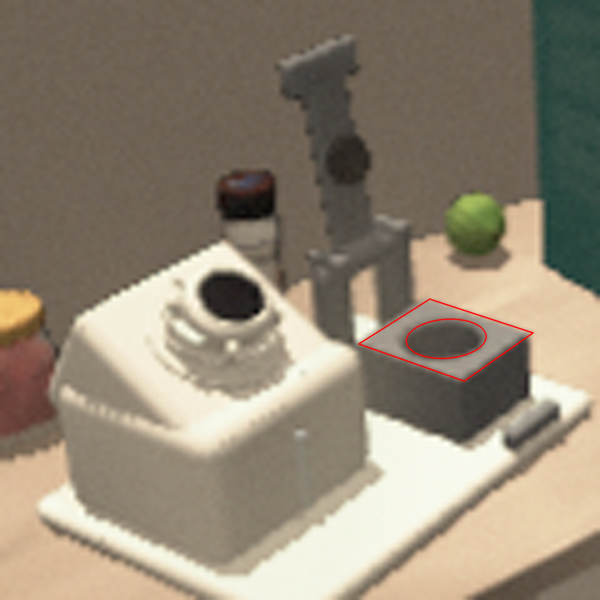

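```bash
python3 - <<'E'
from h import *
from scipy.optimize import least_squares as LS
a=c1(154.5,196);b=((231+.5)/5-.5+140,(296+.5)/5-.5+170)
r=LS(lambda X:np.r_[proj("top",X)[0]-a,proj("scene",X)[0]-b],[.5,.24,.15]);X=r.x;print(X,r.fun)
yaw=.267;U=Ro.from_euler('z',yaw).as_matrix()
cr=np.array([.5145,.102,0]);print("unit frame rel cradle",U.T@(X-cr))
# axis & rings overlay on both views
M=U@Ro.from_euler('y',-np.pi/6).as_matrix();t=np.linspace(0,2*np.pi,60)
ring=lambda r,z:X+(np.c_[r*np.cos(t),r*np.sin(t),0*t+z])@M.T
out=[]
for n,x,y in(("top",110,115),("scene",140,170)):
    im=cv2.resize(cv2.imread(f"pics/{n}0.png")[y:y+80,x:x+80],None,fx=5,fy=5,interpolation=2)
    for q,col in((ring(.016,0),(0,0,255)),(ring(.022,0),(0,200,0)),(ring(.026,-.004),(255,0,0)),(ring(.033,-.024),(255,0,255))):
        p=(proj(n,q)-[x,y]+.5)*5-.5;cv2.polylines(im,[np.int32(p*8)],False,col,1,16,3)
    out.append(im)
cv2.imwrite("pics/m.png",np.hstack(out))
# clamp: paddle end edge points from both views (upper outer corners)
for a,b in (((350,68),(280,70)),((462,75),(354,38))):
    a=c1(*a);b=((b[0]+.5)/5-.5+140,(b[1]+.5)/5-.5+170)
    r=LS(lambda X:np.r_[proj("top",X)[0]-a,proj("scene",X)[0]-b],[.6,.12,.22]);print("paddle",r.x,r.fun.round(1),U.T@(r.x-cr))
E
```

```text
[0.50745178 0.24905137 0.14529661] [-0.10818501 -0.23276026  0.24198887  0.08891717]
unit frame rel cradle [0.0319994  0.14370046 0.14529661]
paddle [0.59262077 0.15581087 0.23204817] [-0.2 -0.4  0.5  0.2] [0.0895501  0.03129287 0.23204817]
paddle [0.60916839 0.09652226 0.23495629] [ 0.3  0.7 -0.8 -0.3] [ 0.08986874 -0.03026085  0.23495629]
```

View pics/m.png

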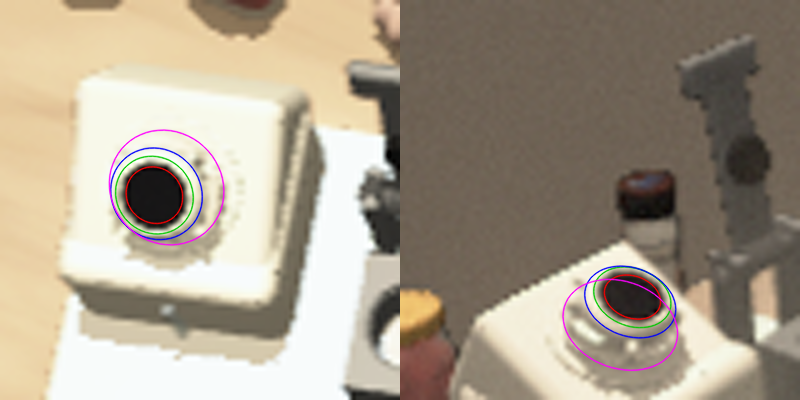

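The cradle overlay fits in the scene view: hole centre at crop (446,338), paddle top edge at (280,70)–(354,38). The rim overlay sits on the black bore in both views, which puts the rim centre near (0.507, 0.249, 0.145). Next I'll check the tank top and the books, then work out the moves.

```bash
cat >> h.py <<'E'
YAW=.267
U=Ro.from_euler('z',YAW).as_matrix();CR=np.array([.5145,.102,0])
def down(phi):  # tool z down, tool x at world angle phi
    return Ro.from_euler('z',phi)*Ro.from_euler('x',np.pi)
def rel(pos,R,frm=None):
    s=ctrl.get_state();q=s["tcp_rot"];R0=Ro.from_quat([q[1],q[2],q[3],q[0]])
    d=R0.inv().apply(np.array(pos)-s["tcp_pos"]);r=(R0.inv()*R).as_rotvec()
    print("shift",d.round(4),"|",round(np.linalg.norm(d),4),"rot",r.round(4),"F",s["contact_force"].round(1),"t",s["clock"])
E
python3 - <<'E'
from h import *
from scipy.optimize import least_squares as LS
a=c1(310,100);b=((222+.5)/5-.5+140,(245+.5)/5-.5+170)
r=LS(lambda X:np.r_[proj("top",X)[0]-a,proj("scene",X)[0]-b],[.55,.2,.15]);print("tank corner",r.x,r.fun.round(1),U.T@(r.x-CR))
print("book",atz("top",(243,220),0),atz("top",(259,150),.25),atz("top",(246,205),.2))
rel([.4015,-.3388,.21],down(-.1)); rel([.4015,-.3388,.062],down(-.1))
E
```

```text
tank corner [0.60060824 0.20179998 0.12619846] [-0.4 -0.8  0.9  0.3] [0.10938827 0.07354504 0.12619846]
book [ 0.47392798 -0.07635547  0.        ] [ 0.61239825 -0.06397661  0.25      ] [ 0.47648762 -0.08598257  0.2       ]
shift [ 0.3083 -0.2241  0.0121] | 0.3814 rot [-0.0015  0.0004  0.3427] F [-0.6  0.3 -0.3] t 0.1
shift [ 0.3083 -0.2239  0.1601] | 0.4133 rot [-0.0015  0.0004  0.3427] F [-0.6  0.3 -0.3] t 0.1
```

Careful with the scale: shifts go in units of 20 mm and turns go in units of 0.25 rad. That gives: -0.1 m is -5, -0.03 m is -1.5, 0.343 rad is 1.372.

Request:
shift_gripper --steps '[{"tx":2,"ty":-1.5,"rz":0.2},{"tx":4.5,"ty":-3.25,"rz":0.4},{"tx":7,"ty":-5,"rz":0.64},{"tx":9.5,"ty":-6.85,"rz":0.88},{"tx":12,"ty":-8.7,"rz":1.12},{"tx":14.25,"ty":-10.25,"tz":0.25,"rz":1.32},{"tx":15.4,"ty":-11.2,"tz":0.5,"rz":1.372},{"tx":15.4,"ty":-11.2,"tz":0.6,"rz":1.372}]' --finger_gap 0.06 --clamp_n 20

```text
clock: 1.1
tcp_pos: [0.4027, -0.3371, 0.2101]
tcp_rot: [-0.001, 0.999, -0.048, -0.0]
contact_force: [0.0, 0.6, -0.7]
finger_gap: 0.06
gripper_force: 0.0
```

```bash
python3 - <<'E'
from h import *
rel([.4015,-.3388,.10],down(-.1)); rel([.4015,-.3388,.060],down(-.1))
E
```

```text
shift [-0.0009  0.0019  0.1101] | 0.1101 rot [-0.0011  0.0005  0.005 ] F [ 0.   0.6 -0.7] t 1.1
shift [-0.0009  0.0019  0.1501] | 0.1501 rot [-0.0011  0.0005  0.005 ] F [ 0.   0.6 -0.7] t 1.1
```

Request:
shift_gripper --steps '[{"tx":-0.05,"ty":0.05,"tz":2},{"tx":-0.05,"ty":0.1,"tz":4.5},{"tx":-0.05,"ty":0.1,"tz":6.5},{"tx":-0.05,"ty":0.1,"tz":7.45},{"tx":-0.05,"ty":0.1,"tz":7.45}]'

```text
clock: 1.72
tcp_pos: [0.398, -0.3421, 0.06]
tcp_rot: [-0.001, 0.999, -0.051, -0.002]
contact_force: [0.4, 0.1, 0.1]
finger_gap: 0.0599
gripper_force: 0.0
```

Request:
shift_gripper --steps '[{},{},{},{}]' --finger_gap 0.0 --clamp_n 20

```text
clock: 2.22
tcp_pos: [0.4005, -0.3416, 0.0622]
tcp_rot: [0.0, 0.999, -0.05, 0.0]
contact_force: [0.6, 0.1, 1.8]
finger_gap: 0.0275
gripper_force: 19.8
```

```bash
python3 - <<'E'
from h import *
s=ctrl.get_state();print(s["tcp_pos"])
rel([.4015,-.3388,.060],down(-.1))
E
```

```text
[ 0.40050274 -0.34155982  0.06215035]
shift [ 0.0007 -0.0028  0.0021] | 0.0036 rot [ 0.0006 -0.0009 -0.0001] F [0.6 0.1 1.8] t 2.225
```

In the tool's units: -0.12 m is -6, -0.06 m is -3.

Request:
shift_gripper --steps '[{"tz":-1},{"tz":-3},{"tz":-5},{"tz":-6},{"tz":-6}]'

```text
clock: 2.85
tcp_pos: [0.4009, -0.3419, 0.183]
tcp_rot: [0.001, 0.999, -0.05, 0.001]
contact_force: [-0.1, -0.3, -0.9]
finger_gap: 0.0276
gripper_force: 19.8
```

```bash
python3 - <<'E'
from h import *
rel([.5137,.1018,.18],down(YAW))
R=down(-.1);print(R.inv().apply([-.03,.25,0]))
E
```

```text
shift [ 0.0679 -0.4528  0.0023] | 0.4579 rot [ 0.0025 -0.0024 -0.3672] F [-0.1 -0.3 -0.9] t 2.85
[-5.48084791e-02 -2.45756039e-01 -3.00964346e-17]
```

In the tool's units: -0.053 m is -2.65, -0.368 m is -18.4, -0.06 rad is -0.24.

Request:
shift_gripper --steps '[{"tx":-0.25,"ty":-2},{"tx":-0.65,"ty":-5,"rz":-0.12},{"tx":-1.1,"ty":-8,"rz":-0.24},{"tx":-1.55,"ty":-11,"rz":-0.4},{"tx":-2,"ty":-14,"rz":-0.52},{"tx":-2.4,"ty":-16.75,"rz":-0.6},{"tx":-2.65,"ty":-18.4,"rz":-0.68},{"tx":-2.65,"ty":-18.4,"rz":-0.68}]'

```text
clock: 3.85
tcp_pos: [0.3833, 0.0322, 0.1806]
tcp_rot: [-0.0, 0.999, 0.038, -0.001]
contact_force: [0.7, -0.5, -1.0]
finger_gap: 0.0278
gripper_force: 19.8
```

```bash
python3 - <<'E'
from h import *
rel([.5137,.1018,.18],down(YAW))
E
```

```text
shift [ 0.1353 -0.0596  0.0004] | 0.1479 rot [-0.0008  0.0017 -0.1918] F [ 0.7 -0.5 -1. ] t 3.85
```

In the tool's units: 0.135 m is 6.75, 0.13 m is 6.5, -0.192 rad is -0.768.

Request:
shift_gripper --steps '[{"tx":1.5,"ty":-0.7,"rz":-0.2},{"tx":3.5,"ty":-1.55,"rz":-0.4},{"tx":5.5,"ty":-2.4,"rz":-0.6},{"tx":6.5,"ty":-2.9,"rz":-0.76},{"tx":6.75,"ty":-3,"rz":-0.768},{"tx":6.75,"ty":-3,"rz":-0.768},{"tx":6.75,"ty":-3,"rz":-0.768}]'

```text
clock: 4.72
tcp_pos: [0.5138, 0.0982, 0.1813]
tcp_rot: [0.0, 0.992, 0.13, -0.001]
contact_force: [-0.2, -0.9, -2.4]
finger_gap: 0.0276
gripper_force: 19.8
```

```bash
python3 - <<'E'
from h import *
cv2.imwrite("pics/s2.png",ctrl.snapshot("scene"));cv2.imwrite("pics/t2.png",ctrl.snapshot("top"))
rel([.5137,.1018,.09],down(YAW));print(ctrl.get_state()["tcp_pos"])
T=ctrl.get_state()["tcp_pos"]
# where would cartridge bottom be; composite crops w/ hole overlay and predicted cartridge outlines
t=np.linspace(0,2*np.pi,60);ci=lambda c,r,z:np.c_[c[0]+r*np.cos(t),c[1]+r*np.sin(t),0*t+z]
out=[]
for n,f,x,y in(("top","t2",160,130),("scene","s2",200,190)):
    k=6;im=cv2.resize(cv2.imread(f"pics/{f}.png")[y:y+66,x:x+66],None,fx=k,fy=k,interpolation=2)
    for q,col in((ci(CR,.025,.06),(0,0,255)),(ci(T,.023,T[2]-.052),(0,200,0)),(ci(T,.023,T[2]-.012),(255,0,0))):
        p=(proj(n,q)-[x,y]+.5)*k-.5;cv2.polylines(im,[np.int32(p*8)],False,col,1,16,3)
    out.append(im)
cv2.imwrite("pics/v2.png",np.hstack(out))
E
```

```text
shift [ 0.0003 -0.0033  0.0917] | 0.0917 rot [ 0.0006  0.0002 -0.0062] F [-0.2  0.3 -1.1] t 4.825
[0.51422479 0.09860215 0.18166555]
```

View pics/v2.png

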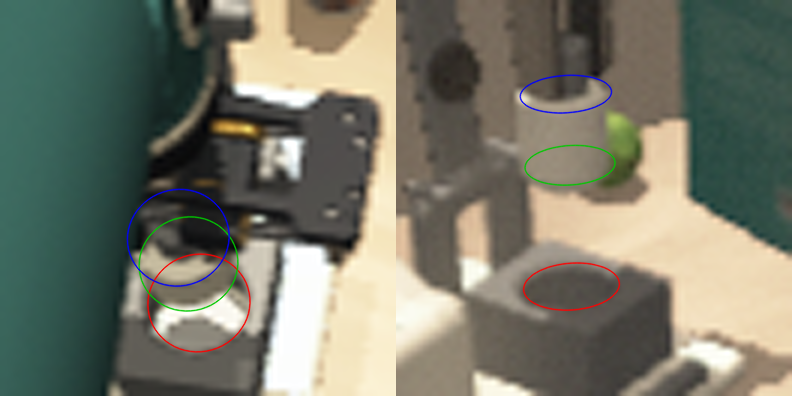

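In the scene half, the cartridge body is centred at x≈560, against 566–570 for the outline predicted from the TCP. In the top half its lower edge is at y≈303, against 311. So the cartridge sits about 3 mm further along tool +x in the grip. I'll allow for that.

In the tool's units: 0.072 m is 3.6, 0.065 m is 3.25.

Request:
shift_gripper --steps '[{"tx":-0.1,"ty":-0.15,"tz":1},{"tx":-0.1,"ty":-0.15,"tz":2.5},{"tx":-0.1,"ty":-0.15,"tz":3.25},{"tx":-0.1,"ty":-0.15,"tz":3.6},{"tx":-0.1,"ty":-0.15,"tz":3.6}]'

```text
clock: 5.45
tcp_pos: [0.5122, 0.1017, 0.1097]
tcp_rot: [-0.0, 0.991, 0.13, 0.0]
contact_force: [-0.6, -0.9, -1.0]
finger_gap: 0.0276
gripper_force: 19.8
```

```bash
python3 - <<'E'
from h import *
rel([.5116,.1012,.086],down(YAW));print(ctrl.get_state()["tcp_pos"])
E
```

```text
shift [-0.0007  0.0004  0.0237] | 0.0237 rot [ 0.     -0.0001 -0.0053] F [-0.6 -0.9 -1. ] t 5.45
[0.51219129 0.10174801 0.10970399]
```

Request:
shift_gripper --steps '[{"tz":0.4},{"tz":0.8},{"tz":1.1},{"tz":1.2},{"tz":1.2}]'

```text
clock: 6.08
tcp_pos: [0.5122, 0.1018, 0.0856]
tcp_rot: [0.0, 0.991, 0.131, 0.0]
contact_force: [0.1, -0.1, -0.5]
finger_gap: 0.0277
gripper_force: 19.8
```

```bash
python3 - <<'E'
from h import *
s=ctrl.get_state();print(s["tcp_pos"],s["contact_force"],s["moment"])
E
```

```text
[0.51215042 0.10179283 0.08561125] [ 0.13712274 -0.07244541 -0.45574458] [ 0.00011247  0.07678991 -0.03624132]
```

Request:
shift_gripper --steps '[{},{}]' --finger_gap 0.05

```text
clock: 6.32
tcp_pos: [0.5122, 0.1018, 0.0858]
tcp_rot: [0.0, 0.991, 0.13, 0.0]
contact_force: [0.5, 0.4, 0.3]
finger_gap: 0.0456
gripper_force: 0.0
```

Request:
shift_gripper --steps '[{},{"tz":-1.5},{"tz":-4.5},{"tz":-7.5},{"tz":-9.5},{"tz":-10}]'

```text
clock: 7.08
tcp_pos: [0.5133, 0.102, 0.2885]
tcp_rot: [0.0, 0.991, 0.13, 0.003]
contact_force: [0.2, 1.5, -0.1]
finger_gap: 0.0497
gripper_force: 0.0
```

```bash
python3 - <<'E'
from h import *
def W(ux,z): v=CR+U@[ux,0,0];v[2]=z+.008;return v
print(ctrl.get_state()["tcp_pos"])
rel(W(.128,.275),down(YAW)); rel(W(.128,.212),down(YAW))
E
```

```text
[0.513269   0.10204476 0.28848783]
shift [ 0.1291 -0.0003  0.0062] | 0.1293 rot [ 0.0011 -0.0052 -0.0055] F [ 0.2  1.5 -0.1] t 7.075
shift [ 0.1288 -0.0004  0.0692] | 0.1462 rot [ 0.0011 -0.0052 -0.0055] F [ 0.2  1.5 -0.1] t 7.075
```

Request:
shift_gripper --steps '[{"tx":1.5},{"tx":3.75},{"tx":5.75},{"tx":6.45,"tz":0.5},{"tx":6.45,"tz":2},{"tx":6.45,"tz":3.25},{"tx":6.45,"tz":3.5}]' --finger_gap 0.0 --clamp_n 20

```text
clock: 7.95
tcp_pos: [0.6344, 0.1344, 0.2124]
tcp_rot: [0.0, 0.991, 0.131, -0.003]
contact_force: [-0.1, 0.5, 1.5]
finger_gap: 0.0001
gripper_force: 0.0
```

```bash
python3 - <<'E'
from h import *
cv2.imwrite("pics/s3.png",ctrl.snapshot("scene"));cv2.imwrite("pics/t3.png",ctrl.snapshot("top"))
t=np.linspace(0,2*np.pi,60);ci=lambda c,r,z:np.c_[c[0]+r*np.cos(t),c[1]+r*np.sin(t),0*t+z]
a=cv2.resize(cv2.imread("pics/s3.png")[165:265,175:265],None,fx=4.4,fy=5.5,interpolation=2)
k=5.5;a=cv2.resize(cv2.imread("pics/s3.png")[165:265,190:265],None,fx=k,fy=k,interpolation=2)
for q,col in((ci(CR,.025,.06),(0,0,255)),(ci(CR,.014,.1),(0,200,0)),(ci(CR,.023,.074),(255,0,0))):
    p=(proj("scene",q)-[190,165]+.5)*k-.5;cv2.polylines(a,[np.int32(p*8)],False,col,1,16,3)
b=cv2.imread("pics/s0.png") if 0 else cv2.imread("pics/scene0.png")[215:255,165:205]
b=cv2.resize(b,None,fx=9,fy=9,interpolation=2)[:, :]
b=cv2.convertScaleAbs(b.astype(float)-90,alpha=1.7)
c=np.zeros((550,a.shape[1]+b.shape[1],3),np.uint8);c[:,:a.shape[1]]=a;c[:b.shape[0],a.shape[1]:]=b
cv2.imwrite("pics/v3.png",c);print(c.shape)
X0=CR+U@[.064,0,.102]
for n in(1.75,1.3,1.0,.7,.45,.25,.1,0,-.03):
    d=np.array([-np.cos(n),0,np.sin(n)]);m=np.array([np.sin(n),0,np.cos(n)])
    v=X0+U@(.128*d+.010*m+[.010,0,0]);v[2]+=.008-(.008 if n>1.5 else 0)
    print(n,end=' ');rel(v,down(YAW))
E
```

```text
(550, 772, 3)
1.75 shift [-0.0191 -0.0002 -0.0114] | 0.0222 rot [-0.0001  0.002  -0.0051] F [-0.2  0.7  0.3] t 8.05
1.3 shift [-0.0764  0.0001 -0.0211] | 0.0792 rot [-0.0001  0.002  -0.0051] F [-0.2  0.7  0.3] t 8.05
1.0 shift [-0.1125  0.0003 -0.0081] | 0.1128 rot [-0.0001  0.002  -0.0051] F [-0.2  0.7  0.3] t 8.05
0.7 shift [-0.1432  0.0005  0.0149] | 0.1439 rot [-0.0001  0.002  -0.0051] F [-0.2  0.7  0.3] t 8.05
0.45 shift [-0.1626  0.0006  0.0404] | 0.1675 rot [-0.0001  0.002  -0.0051] F [-0.2  0.7  0.3] t 8.05
0.25 shift [-0.1732  0.0006  0.0637] | 0.1845 rot [-0.0001  0.002  -0.0051] F [-0.2  0.7  0.3] t 8.05
0.1 shift [-0.1779  0.0006  0.0824] | 0.1961 rot [-0.0001  0.002  -0.0051] F [-0.2  0.7  0.3] t 8.05
0 shift [-0.1795  0.0007  0.0951] | 0.2032 rot [-0.0001  0.002  -0.0051] F [-0.2  0.7  0.3] t 8.05
-0.03 shift [-0.1798  0.0007  0.0989] | 0.2052 rot [-0.0001  0.002  -0.0051] F [-0.2  0.7  0.3] t 8.05
```

View pics/v3.png

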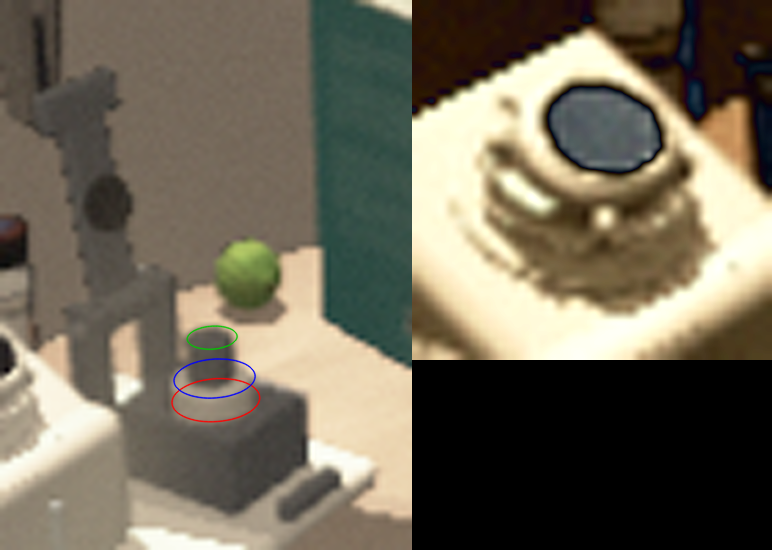

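The view shows the cartridge standing upright in the cradle, its knob on the green ring at (212,338), about 8 mm high, with the clamp still open and the finger behind it. Now I'll fold the clamp along its arc.

In the tool's units: -0.178 m is -8.9, -0.173 m is -8.65.

Request:
shift_gripper --steps '[{"tx":-0.95,"tz":-0.55},{"tx":-2.5,"tz":-0.95},{"tx":-4,"tz":-1},{"tx":-5.6,"tz":-0.4},{"tx":-7.15,"tz":0.75},{"tx":-8.15,"tz":2},{"tx":-8.65,"tz":3.2},{"tx":-8.9,"tz":4.1}]'

```text
clock: 9.05
tcp_pos: [0.4648, 0.0889, 0.1344]
tcp_rot: [0.0, 0.991, 0.13, 0.001]
contact_force: [0.2, -0.4, 2.5]
finger_gap: 0.0004
gripper_force: 1.3
```

```bash
python3 - <<'E'
from h import *
X0=CR+U@[.064,0,.102]
for n in (.1,0,-.03):
    d=np.array([-np.cos(n),0,np.sin(n)]);m=np.array([np.sin(n),0,np.cos(n)])
    v=X0+U@(.128*d+.010*m+[.010,0,0]);v[2]+=.008;rel(v,down(YAW))
E
```

```text
shift [-0.001   0.0005  0.0016] | 0.002 rot [ 0.001  -0.0019 -0.0053] F [ 0.2 -0.4  2.5] t 9.05
shift [-0.0027  0.0005  0.0144] | 0.0146 rot [ 0.001  -0.0019 -0.0053] F [ 0.2 -0.4  2.5] t 9.05
shift [-0.0029  0.0005  0.0182] | 0.0184 rot [ 0.001  -0.0019 -0.0053] F [ 0.2 -0.4  2.5] t 9.05
```

Request:
shift_gripper --steps '[{"tx":-0.05,"tz":0.3},{"tx":-0.1,"tz":0.55},{"tx":-0.1,"tz":0.7},{"tx":-0.1,"tz":0.85},{"tx":-0.1,"tz":0.85}]'

```text
clock: 9.68
tcp_pos: [0.4629, 0.0884, 0.1199]
tcp_rot: [0.001, 0.991, 0.13, -0.0]
contact_force: [-13.3, -3.9, 35.6]
finger_gap: 0.0005
gripper_force: 18.3
```

```bash
python3 - <<'E'
from h import *
s=ctrl.get_state();print(s["tcp_pos"],s["contact_force"])
E
```

```text
[0.46293509 0.08842261 0.11990698] [-13.33633839  -3.87242844  35.58233646]
```

The fingertips are at z = 0.112, the level of the closed paddle's top face, with 36 N against the stop, so the clamp is home. Next I'll back off and go to the cap.

In the tool's units: -0.14 m is -7, -0.12 m is -6.

Request:
shift_gripper --steps '[{"tz":-1},{"tz":-3.5},{"tz":-6},{"tz":-7},{"tz":-7}]' --finger_gap 0.04

```text
clock: 10.3
tcp_pos: [0.4643, 0.0889, 0.2583]
tcp_rot: [0.0, 0.991, 0.13, 0.002]
contact_force: [-0.2, -0.3, -0.9]
finger_gap: 0.0399
gripper_force: 0.0
```

```bash
python3 - <<'E'
from h import *
rel([.39,.05,.25],down(.2));rel([.398,-.149,.20],down(.15));rel([.398,-.149,.046],down(.15))
E
```

```text
shift [-0.0818  0.0183  0.0079] | 0.0842 rot [ 0.0008 -0.0049  0.0615] F [-0.2 -0.3 -0.9] t 10.3
shift [-0.1258  0.2126  0.0578] | 0.2537 rot [ 0.0006 -0.005   0.1115] F [-0.2 -0.3 -0.9] t 10.3
shift [-0.1266  0.2125  0.2118] | 0.3256 rot [ 0.0006 -0.005   0.1115] F [-0.2 -0.3 -0.9] t 10.3
```

Careful with the scale: shifts go in units of 20 mm and turns go in units of 0.25 rad. That gives: 0.212 m is 10.6, 0.195 m is 9.75, 0.112 rad is 0.448.

Request:
shift_gripper --steps '[{"tx":-1.5,"ty":0.25,"rz":0.08},{"tx":-3.75,"ty":0.7,"rz":0.2},{"tx":-4.5,"ty":2.5,"tz":0.5,"rz":0.32},{"tx":-5.25,"ty":5,"tz":1,"rz":0.44},{"tx":-5.9,"ty":7.5,"tz":1.5,"rz":0.448},{"tx":-6.25,"ty":9.75,"tz":2.5,"rz":0.448},{"tx":-6.3,"ty":10.6,"tz":2.9,"rz":0.448},{"tx":-6.3,"ty":10.6,"tz":2.9,"rz":0.448}]'

```text
clock: 11.3
tcp_pos: [0.3955, -0.1486, 0.1973]
tcp_rot: [-0.001, 0.997, 0.074, -0.001]
contact_force: [0.2, 1.1, -0.0]
finger_gap: 0.0399
gripper_force: 0.0
```

```bash
python3 - <<'E'
from h import *
rel([.398,-.149,.09],down(.15));rel([.398,-.149,.046],down(.15))
E
```

```text
shift [0.0027 0.0009 0.1073] | 0.1074 rot [-0.0019  0.0021 -0.0013] F [ 0.2  1.1 -0. ] t 11.3
shift [0.0028 0.001  0.1513] | 0.1514 rot [-0.0019  0.0021 -0.0013] F [ 0.2  1.1 -0. ] t 11.3
```

In the tool's units: 0.149 m is 7.45, 0.13 m is 6.5.

Request:
shift_gripper --steps '[{"tx":0.05,"tz":2},{"tx":0.1,"ty":0.05,"tz":4.5},{"tx":0.1,"ty":0.05,"tz":6.5},{"tx":0.1,"ty":0.05,"tz":7.45},{"tx":0.1,"ty":0.05,"tz":7.45},{"tx":0.1,"ty":0.05,"tz":7.45}]'

```text
clock: 12.05
tcp_pos: [0.399, -0.1487, 0.0505]
tcp_rot: [0.0, 0.997, 0.076, 0.001]
contact_force: [0.8, 1.2, 0.6]
finger_gap: 0.0402
gripper_force: 0.0
```

Request:
shift_gripper --steps '[{},{},{},{}]' --finger_gap 0.0 --clamp_n 40

```text
clock: 12.55
tcp_pos: [0.3984, -0.1497, 0.0501]
tcp_rot: [0.0, 0.997, 0.075, 0.0]
contact_force: [-1.9, 1.0, 6.1]
finger_gap: 0.0136
gripper_force: 39.8
```

```bash
python3 - <<'E'
from h import *
s=ctrl.get_state();print(s["tcp_pos"],s["contact_force"],s["moment"]);rel([.398,-.149,.046],down(.15))
E
```

```text
[ 0.39842193 -0.14967293  0.05008232] [-1.93206146  1.03170928  6.0551419 ] [0.100713   0.19873576 0.06295304]
shift [-0.0003 -0.0007  0.0041] | 0.0042 rot [ 0.0005 -0.0006 -0.0002] F [-1.9  1.   6.1] t 12.55
```

```bash
cat >> h.py <<'E'
RIM=np.array([.5075,.2491,.1453]);M=Ro.from_matrix(U)*Ro.from_euler('y',-np.pi/6);AX=M.apply([0,0,1])
def tilt(al): return M*Ro.from_euler('z',al)*Ro.from_euler('x',np.pi)
E
```

Request:
shift_gripper --steps '[{"tz":-1.5},{"tz":-4.5},{"tz":-7.5},{"tz":-9},{"tz":-9}]'

```text
clock: 13.18
tcp_pos: [0.3993, -0.1502, 0.2317]
tcp_rot: [0.001, 0.997, 0.074, 0.002]
contact_force: [0.1, -0.1, -0.9]
finger_gap: 0.0141
gripper_force: 39.8
```

```bash
python3 - <<'E'
from h import *
print(ctrl.get_state()["joint_pos"].round(2))
rel([.385,.06,.23],down(.15));rel(RIM+.1*AX,tilt(-.117))
E
```

```text
[ 0.56  0.09 -0.29  2.1   0.03  0.96 -1.17]
shift [ 0.0171 -0.2099  0.0011] | 0.2106 rot [ 0.003  -0.0043 -0.0009] F [ 0.1 -0.1 -0.9] t 13.175
shift [ 0.1167 -0.3729 -0.0009] | 0.3907 rot [6.430e-02 5.157e-01 1.000e-04] F [ 0.1 -0.1 -0.9] t 13.175
```

Request:
shift_gripper --steps '[{"tx":0.15,"ty":-2},{"tx":0.4,"ty":-5},{"tx":0.6,"ty":-8,"rx":0.04,"ry":0.4},{"tx":0.85,"ty":-10.5,"rx":0.08,"ry":0.8},{"tx":2.25,"ty":-13,"rx":0.14,"ry":1.2},{"tx":4,"ty":-15.5,"rx":0.2,"ry":1.6},{"tx":5.25,"ty":-17.75,"rx":0.24,"ry":2},{"tx":5.75,"ty":-18.5,"rx":0.256,"ry":2.064}]'

```text
clock: 14.18
tcp_pos: [0.4544, 0.2298, 0.2274]
tcp_rot: [-0.049, 0.965, 0.072, 0.249]
contact_force: [0.8, -1.8, -1.5]
finger_gap: 0.0137
gripper_force: 39.8
```

```bash
python3 - <<'E'
from h import *
rel(RIM+.1*AX,tilt(-.117))
E
```

```text
shift [ 0.0072 -0.0055 -0.0008] | 0.0091 rot [ 0.0001  0.0114 -0.0009] F [ 0.8 -1.8 -1.5] t 14.175
```

In the tool's units: 0.004 m is 0.2, -0.003 m is -0.15.

Request:
shift_gripper --steps '[{"tx":0.2,"ty":-0.15},{"tx":0.2,"ty":-0.15},{"tx":0.2,"ty":-0.15}]'

```text
clock: 14.55
tcp_pos: [0.4584, 0.2312, 0.231]
tcp_rot: [-0.048, 0.965, 0.071, 0.249]
contact_force: [-0.3, -0.5, -0.3]
finger_gap: 0.0137
gripper_force: 39.8
```

```bash
python3 - <<'E'
from h import *
cv2.imwrite("pics/s4.png",ctrl.snapshot("scene"));cv2.imwrite("pics/t4.png",ctrl.snapshot("top"))
s=ctrl.get_state();T=s["tcp_pos"];q=s["tcp_rot"];R=Ro.from_quat([q[1],q[2],q[3],q[0]])
print(s["joint_pos"].round(2));rel(RIM+.1*AX,tilt(-.117))
t=np.linspace(0,2*np.pi,60);ci=lambda r,z:T+R.apply(np.c_[r*np.cos(t),r*np.sin(t),0*t+z])
bar=T+R.apply([[.031,.007,-.012],[.031,-.007,-.012],[-.031,-.007,-.012],[-.031,.007,-.012],[.031,.007,-.012]])
rim=RIM+M.apply(np.c_[.016*np.cos(t),.016*np.sin(t),0*t])
out=[]
for n,f,x,y in(("top","t4",110,115),("scene","s4",150,170)):
    k=5;im=cv2.resize(cv2.imread(f"pics/{f}.png")[y:y+80,x:x+80],None,fx=k,fy=k,interpolation=2)
    im=cv2.convertScaleAbs(im,alpha=1.3)
    for q,col in((ci(.039,.05),(0,0,255)),(ci(.039,.02),(0,200,0)),(bar,(255,0,0)),(rim,(255,0,255))):
        p=(proj(n,q)-[x,y]+.5)*k-.5;cv2.polylines(im,[np.int32(p*8)],False,col,1,16,3)
    out.append(im)
cv2.imwrite("pics/v4.png",np.hstack(out))
E
```

```text
[ 0.14  0.07 -0.79  2.25  0.59  0.42 -2.56]
shift [ 0.0014 -0.0042  0.0005] | 0.0045 rot [ 0.0023  0.0097 -0.002 ] F [-0.5  0.4 -1. ] t 14.65
```

View pics/v4.png

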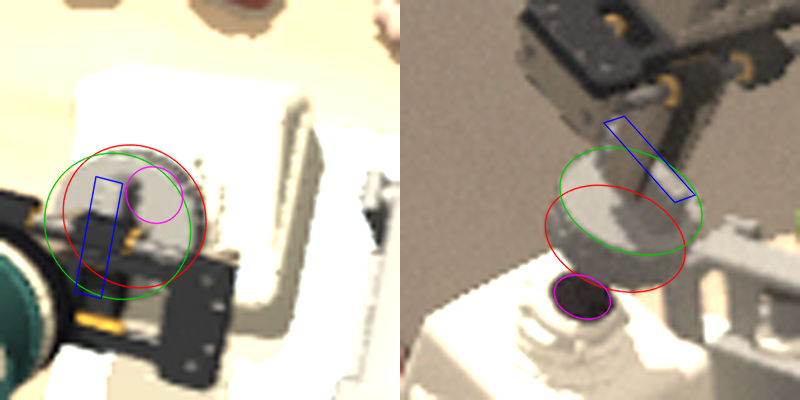

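The view shows the cap held as modelled: its outline lies on the red and green rings and sits above the rim (magenta, scene crop (582,297)). Joint 7 is at -2.56, so I'll turn the cap about 80° anticlockwise in the air first to leave range for screwing.

In the tool's units: -0.004 m is -0.2, -0.002 m is -0.1, -1 rad is -4.

Request:
shift_gripper --steps '[{"ty":-0.05,"rz":-0.4},{"tx":0.05,"ty":-0.1,"rz":-1.12},{"tx":0.05,"ty":-0.15,"rz":-1.84},{"tx":0.05,"ty":-0.2,"rz":-2.56},{"tx":0.05,"ty":-0.2,"rz":-3.28},{"tx":0.05,"ty":-0.2,"rz":-4},{"tx":0.05,"ty":-0.2,"rz":-4.72},{"tx":0.05,"ty":-0.2,"rz":-5.4}]'

```text
clock: 15.65
tcp_pos: [0.4588, 0.2359, 0.2323]
tcp_rot: [0.119, 0.706, 0.661, 0.225]
contact_force: [-0.3, -0.6, -0.1]
finger_gap: 0.014
gripper_force: 39.8
```

Request:
shift_gripper --steps '[{},{}]'

```text
clock: 15.9
tcp_pos: [0.4588, 0.2363, 0.2323]
tcp_rot: [0.118, 0.709, 0.658, 0.225]
contact_force: [-0.1, 0.2, -1.3]
finger_gap: 0.0136
gripper_force: 39.8
```

```bash
python3 - <<'E'
from h import *
print(ctrl.get_state()["joint_pos"].round(2));rel(RIM+.1*AX,tilt(1.233));rel(RIM+.055*AX,tilt(1.233))
E
```

```text
[ 0.27  0.1  -0.94  2.24  0.65  0.44 -1.27]
shift [-0.0004  0.0002  0.0005] | 0.0007 rot [-0.0087  0.0036 -0.0043] F [-0.1  0.2 -1.3] t 15.9
shift [-0.0002  0.0006  0.0455] | 0.0455 rot [-0.0087  0.0036 -0.0043] F [-0.1  0.2 -1.3] t 15.9
```

In the tool's units: 0.045 m is 2.25, 0.035 m is 1.75, -0.009 rad is -0.036.

Request:
shift_gripper --steps '[{"tz":0.75,"rx":-0.036,"ry":0.016},{"tz":1.75,"rx":-0.036,"ry":0.016},{"tz":2.25,"rx":-0.036,"ry":0.016},{"tz":2.6,"rx":-0.036,"ry":0.016},{"tz":2.8,"rx":-0.036,"ry":0.016},{"tz":2.8,"rx":-0.036,"ry":0.016}]'

```text
clock: 16.65
tcp_pos: [0.4852, 0.244, 0.1833]
tcp_rot: [0.12, 0.707, 0.658, 0.229]
contact_force: [0.6, 0.1, -0.2]
finger_gap: 0.0139
gripper_force: 39.8
```

```bash
python3 - <<'E'
from h import *
s=ctrl.get_state();print("tool F",tilt(1.233).inv().apply(s["contact_force"]).round(1));rel(RIM+.04*AX,tilt(1.233))
E
```

```text
tool F [0.1 0.4 0.5]
shift [-0.0006  0.001   0.0043] | 0.0045 rot [-0.0004 -0.0009 -0.0017] F [ 0.6  0.1 -0.2] t 16.65
```

In the tool's units: 0.008 m is 0.4, 0.006 m is 0.3.

Request:
shift_gripper --steps '[{"ty":0.05,"tz":0.1},{"ty":0.05,"tz":0.2},{"ty":0.05,"tz":0.3},{"ty":0.05,"tz":0.4},{"ty":0.05,"tz":0.4}]'

```text
clock: 17.27
tcp_pos: [0.4901, 0.245, 0.1769]
tcp_rot: [0.12, 0.707, 0.658, 0.23]
contact_force: [-0.4, 0.2, -0.3]
finger_gap: 0.0138
gripper_force: 39.8
```

```bash
python3 - <<'E'
from h import *
s=ctrl.get_state();print("tool F",tilt(1.233).inv().apply(s["contact_force"]).round(1));rel(RIM+.04*AX,tilt(1.233))
E
```

```text
tool F [ 0.2 -0.5  0. ]
shift [-0.0007 -0.0001 -0.0036] | 0.0037 rot [-0.0001 -0.0009 -0.0009] F [-0.4  0.2 -0.3] t 17.275
```

In the tool's units: 0.004 m is 0.2, 0.003 m is 0.15.

Request:
shift_gripper --steps '[{"tz":0.05},{"tz":0.1},{"tz":0.15},{"tz":0.2},{"tz":0.2}]'

```text
clock: 17.9
tcp_pos: [0.491, 0.2456, 0.176]
tcp_rot: [0.123, 0.706, 0.659, 0.23]
contact_force: [-28.9, -13.7, 41.8]
finger_gap: 0.0134
gripper_force: 40.1
```

```bash
python3 - <<'E'
from h import *
s=ctrl.get_state();print("tool F",tilt(1.233).inv().apply(s["contact_force"]).round(1));rel(RIM+.03*AX,tilt(1.233))
E
```

```text
tool F [ -7.4  -4.2 -51.9]
shift [-0.0012 -0.0004  0.0051] | 0.0052 rot [0.0047 0.0013 0.0025] F [-28.9 -13.7  41.8] t 17.9
```

In the tool's units: -0.002 m is -0.1, -0.36 rad is -1.44.

Request:
shift_gripper --steps '[{"tz":-0.1},{"tz":-0.1,"rz":-0.48},{"tz":-0.1,"rz":-0.96},{"tz":-0.1,"rz":-1.44},{"tz":-0.1,"rz":-1.44}]'

```text
clock: 18.52
tcp_pos: [0.4909, 0.2471, 0.1781]
tcp_rot: [0.16, 0.577, 0.774, 0.206]
contact_force: [-22.2, -7.0, 32.3]
finger_gap: 0.0143
gripper_force: 41.1
```

```bash
python3 - <<'E'
from h import *
s=ctrl.get_state();print("tool F",tilt(1.6).inv().apply(s["contact_force"]).round(1),s["moment"].round(2));rel(RIM+.03*AX,tilt(1.593))
E
```

```text
tool F [ -0.7  -4.1 -39.6] [-0.29  1.32 -0.84]
shift [-0.0024 -0.0022  0.0067] | 0.0074 rot [ 0.0049 -0.0014 -0.0008] F [-22.2  -7.   32.3] t 18.525
```

In the tool's units: -0.0015 m is -0.075, -0.3 rad is -1.2.

Request:
shift_gripper --steps '[{"tz":-0.075,"rz":-0.4},{"tz":-0.075,"rz":-0.8},{"tz":-0.075,"rz":-1.2},{"tz":-0.075,"rz":-1.2}]'

```text
clock: 19.02
tcp_pos: [0.4901, 0.2474, 0.1795]
tcp_rot: [0.189, 0.454, 0.852, 0.18]
contact_force: [-21.7, -7.2, 34.2]
finger_gap: 0.0137
gripper_force: 40.2
```

```bash
python3 - <<'E'
from h import *
s=ctrl.get_state();print("tool F",tilt(1.9).inv().apply(s["contact_force"]).round(1),s["moment"].round(2));rel(RIM+.03*AX,tilt(1.893))
E
```

```text
tool F [ -0.3  -2.9 -41. ] [-0.32  1.25 -0.5 ]
shift [-0.0021 -0.003   0.0082] | 0.009 rot [ 0.0056 -0.0003  0.0006] F [-21.7  -7.2  34.2] t 19.025
```

In the tool's units: -0.0025 m is -0.125, -0.002 m is -0.1, -0.3 rad is -1.2.

Request:
shift_gripper --steps '[{"tz":-0.075,"rz":-0.4},{"tz":-0.1,"rz":-0.8},{"tz":-0.125,"rz":-1.2},{"tz":-0.125,"rz":-1.2}]'

```text
clock: 19.52
tcp_pos: [0.489, 0.2446, 0.1787]
tcp_rot: [0.212, 0.324, 0.91, 0.148]
contact_force: [-0.2, 0.2, -0.7]
finger_gap: 0.0138
gripper_force: 39.9
```

```bash
python3 - <<'E'
from h import *
s=ctrl.get_state();print("tool F",tilt(2.2).inv().apply(s["contact_force"]).round(1),s["moment"].round(2),s["joint_pos"].round(2));rel(RIM+.03*AX,tilt(2.193))
E
```

```text
tool F [ 0.4 -0.2  0.5] [-0.15  0.41  0.05] [ 0.2   0.3  -0.92  2.24  1.15  0.46 -0.74]
shift [-0.0003 -0.0005  0.0084] | 0.0084 rot [ 0.0007 -0.0007 -0.0022] F [-0.2  0.2 -0.7] t 19.525
```

The axial force vanished, so the cap is at the drop. I'll advance along the axis.

In the tool's units: 0.008 m is 0.4, 0.006 m is 0.3.

Request:
shift_gripper --steps '[{"tz":0.1},{"tz":0.2},{"tz":0.3},{"tz":0.4},{"tz":0.4}]'

```text
clock: 20.15
tcp_pos: [0.4928, 0.2458, 0.1716]
tcp_rot: [0.212, 0.323, 0.91, 0.148]
contact_force: [0.5, -0.1, -0.5]
finger_gap: 0.0139
gripper_force: 39.9
```

```bash
python3 - <<'E'
from h import *
s=ctrl.get_state();print("tool F",tilt(2.2).inv().apply(s["contact_force"]).round(1),s["moment"].round(2));rel(RIM+.03*AX,tilt(2.193))
E
```

```text
tool F [-0.3  0.   0.7] [-0.14  0.42  0.04]
shift [-0.0005 -0.0005  0.0003] | 0.0007 rot [ 0.0005 -0.0009 -0.001 ] F [ 0.5 -0.1 -0.5] t 20.15
```

Request:
shift_gripper --steps '[{"tz":0.05},{"tz":0.075},{"tz":0.075}]'

```text
clock: 20.52
tcp_pos: [0.4936, 0.2459, 0.1706]
tcp_rot: [0.212, 0.323, 0.91, 0.148]
contact_force: [-2.3, -0.8, 1.7]
finger_gap: 0.0136
gripper_force: 39.9
```

```bash
python3 - <<'E'
from h import *
s=ctrl.get_state();print("tool F",tilt(2.2).inv().apply(s["contact_force"]).round(1),s["moment"].round(2));rel(RIM+.03*AX,tilt(2.193))
E
```

```text
tool F [ 0.6 -1.1 -2.7] [-0.25  0.43 -0.04]
shift [-0.0004 -0.0006 -0.001 ] | 0.0012 rot [ 0.0008 -0.0004 -0.0008] F [-2.3 -0.8  1.7] t 20.525
```

In the tool's units: 0.001 m is 0.05, 0.0005 m is 0.025, 0.2 rad is 0.8.

Request:
shift_gripper --steps '[{"rz":0.4},{"rz":0.8},{"tz":0.025,"rz":1.2},{"tz":0.05,"rz":1.6},{"tz":0.05,"rz":1.6}]'

```text
clock: 21.15
tcp_pos: [0.4942, 0.2461, 0.1697]
tcp_rot: [0.179, 0.497, 0.828, 0.187]
contact_force: [0.9, -0.7, -1.1]
finger_gap: 0.0137
gripper_force: 39.9
```

```bash
python3 - <<'E'
from h import *
s=ctrl.get_state();print("tool F",tilt(1.8).inv().apply(s["contact_force"]).round(1),s["moment"].round(2));rel(RIM+.03*AX,tilt(1.793))
E
```

```text
tool F [-0.9 -0.2  1.3] [-0.15  0.48 -0.02]
shift [-0.0005 -0.0005 -0.0021] | 0.0022 rot [ 0.0006 -0.0008  0.0002] F [ 0.9 -0.7 -1.1] t 21.15
```

In the tool's units: 0.002 m is 0.1, 0.0015 m is 0.075, 0.4 rad is 1.6.

Request:
shift_gripper --steps '[{"tz":0.025,"rz":0.4},{"tz":0.05,"rz":0.8},{"tz":0.075,"rz":1.2},{"tz":0.1,"rz":1.6},{"tz":0.1,"rz":1.6}]'

```text
clock: 21.78
tcp_pos: [0.4951, 0.2464, 0.1679]
tcp_rot: [0.138, 0.651, 0.713, 0.219]
contact_force: [-0.2, 0.3, 0.1]
finger_gap: 0.0137
gripper_force: 39.9
```

```bash
python3 - <<'E'
from h import *
s=ctrl.get_state();print("tool F",tilt(1.4).inv().apply(s["contact_force"]).round(1),tilt(1.4).inv().apply(s["moment"]).round(2));rel(RIM+.03*AX,tilt(1.393))
E
```

```text
tool F [ 0.3 -0.2 -0.1] [ 0.46 -0.13 -0.02]
shift [-0.0007 -0.0002 -0.0041] | 0.0041 rot [ 0.0001 -0.001   0.0018] F [-0.2  0.3  0.1] t 21.775
```

In the tool's units: 0.0012 m is 0.06, 0.001 m is 0.05, 0.3 rad is 1.2.

Request:
shift_gripper --steps '[{"tz":0.025,"rz":0.4},{"tz":0.05,"rz":0.8},{"tz":0.06,"rz":1.2},{"tz":0.06,"rz":1.2}]'

```text
clock: 22.28
tcp_pos: [0.4951, 0.2471, 0.1671]
tcp_rot: [0.104, 0.749, 0.61, 0.237]
contact_force: [-5.1, -1.5, 5.4]
finger_gap: 0.0136
gripper_force: 40.4
```

```bash
python3 - <<'E'
from h import *
s=ctrl.get_state();print("tool F",tilt(1.1).inv().apply(s["contact_force"]).round(1),tilt(1.1).inv().apply(s["moment"]).round(2));rel(RIM+.03*AX,tilt(1.093))
E
```

```text
tool F [-0.9 -1.7 -7.3] [ 0.54 -0.47 -0.75]
shift [-0.0013  0.0005 -0.0049] | 0.005 rot [ 0.0002 -0.0017  0.0058] F [-5.1 -1.5  5.4] t 22.275
```

Request:
shift_gripper --steps '[{"rz":0.28},{"rz":0.56},{"rz":0.8},{"rz":0.8}]'

```text
clock: 22.78
tcp_pos: [0.495, 0.2465, 0.1669]
tcp_rot: [0.081, 0.806, 0.532, 0.246]
contact_force: [-5.0, -2.2, 6.5]
finger_gap: 0.0163
gripper_force: 46.9
```

```bash
python3 - <<'E'
from h import *
s=ctrl.get_state();print("tool F",tilt(1.).inv().apply(s["contact_force"]).round(1),tilt(1.).inv().apply(s["moment"]).round(2));rel(RIM+.03*AX,tilt(.893))
E
```

```text
tool F [-1.4 -0.8 -8.4] [ 0.59 -0.86 -1.39]
shift [-0.0005  0.0007 -0.0049] | 0.005 rot [ 0.0003 -0.0006  0.0076] F [-5.  -2.2  6.5] t 22.775
```

The pads are now being spread by the bar (gap 13.6 → 16.3 mm, torque 1.4 N·m) with no more descent, so the cap is seated. I'll release, retreat and check.

Request:
shift_gripper --steps '[{"rz":-0.24},{"rz":-0.24},{"rz":-0.24}]' --finger_gap 0.04

```text
clock: 23.15
tcp_pos: [0.4959, 0.2464, 0.1669]
tcp_rot: [0.087, 0.792, 0.553, 0.244]
contact_force: [0.1, 0.1, 0.3]
finger_gap: 0.0396
gripper_force: 0.0
```

Request:
shift_gripper --steps '[{"tz":-0.5},{"tz":-2.5},{"tz":-5},{"tz":-7.5},{"tz":-9},{"tz":-9}]'

```text
clock: 23.9
tcp_pos: [0.4089, 0.2225, 0.3252]
tcp_rot: [0.088, 0.792, 0.552, 0.246]
contact_force: [-0.9, -0.5, -1.3]
finger_gap: 0.04
gripper_force: 0.0
```

```bash
python3 - <<'E'
from h import *
cv2.imwrite("pics/s5.png",ctrl.snapshot("scene"));cv2.imwrite("pics/t5.png",ctrl.snapshot("top"))
s=ctrl.get_state();print(s["contact_force"],s["tcp_pos"])
t=np.linspace(0,2*np.pi,60);ci=lambda r,z:RIM+M.apply(np.c_[r*np.cos(t),r*np.sin(t),0*t+z])
X0=CR+U@[.064,0,.112];cl=X0+np.array([[-.137,.031,0],[-.137,-.031,0],[-.111,-.031,0],[-.111,.031,0],[-.137,.031,0]])@U.T
out=[]
for n,f,x,y in(("top","t5",110,115),("scene","s5",150,180)):
    k=4;im=cv2.resize(cv2.imread(f"pics/{f}.png")[y:y+100,x:x+100],None,fx=k,fy=k,interpolation=2)
    for q,col in((ci(.039,-.024),(0,0,255)),(ci(.039,.006),(0,200,0)),(cl,(255,0,0))):
        p=(proj(n,q)-[x,y]+.5)*k-.5;cv2.polylines(im,[np.int32(p*8)],False,col,1,16,3)
    out.append(im)
cv2.imwrite("pics/v5.png",np.hstack(out))
E
```

```text
[-0.43262503  0.07805753  0.66177176] [0.40921146 0.22296044 0.32513005]
```

View pics/v5.png

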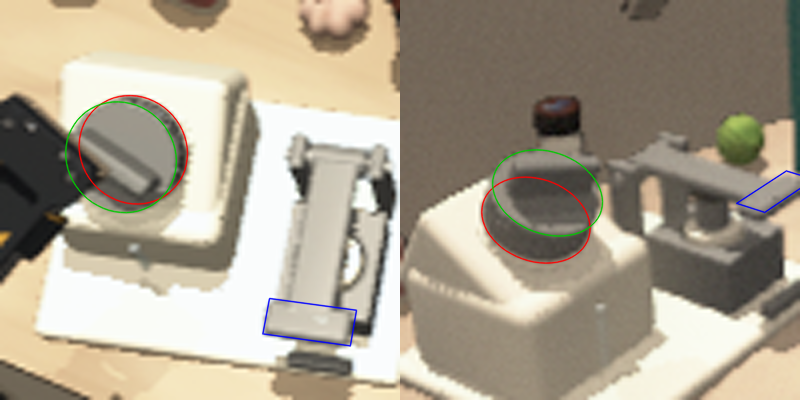

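The final view shows the cap lying on the predicted home outline (scene crop, around (540,220)). The clamp paddle is on its closed outline at (310,322) in the top crop, with the cartridge under it. Nothing touches the robot.

```bash
python3 -c "
from bench import ctrl
print(ctrl.hand_in())"
```

```text
the job is handed in; nothing more can be done
None
```

I handed the job in at about 24 s of the 72 s allowed, but no verdict came back: the last pictures show the clamp folded onto the cartridge and the cap at its fully-down position on the tank mouth, and the other things were not touched as far as I could see.

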